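# Lock a tube rack on the orbital shaker

## Robot

A 6-joint arm with a two-finger parallel gripper is mounted at the origin on a cart in front of the work surface, level with it; the furniture and walls round the work are solid. World frame = base frame: x ahead of the robot, y to its left, z up, the work surface at z = 0. Lengths are in m, angles in rad, forces in N, time in s.
With the tool pointing down it reaches from about 0.375 to 0.975 m from the base axis. Payload 3.8 kg.
Tool frame: the origin (TCP) lies between the finger pads; the fingertips stand 17 mm ahead of it and the grasp point (between the pads) lies 2 mm behind it; z points along the fingers, y is the line along which they close (so a half turn about z gives the same grasp; the last joint's range is limited). The gripper opens to 85 mm and grips with 20 to 120 N. Pads are 22 mm wide; open, the fingers measure 114 mm over their backs; the gripper's body (76 mm by 85 mm) begins 54 mm behind the grasp point. The pads swing forward as they close: fully open they stand 13 mm farther back than shut.
Start: joints at [1.185, 0.264, 1.604, -0, 1.274, -0.037], TCP at [0.231, 0.634, 0.21] pointing down, gripper open.
Joint ranges: [-2.63, 2.63], [-0.94, 2.18], [0.31, 2.57], [-1.31, 4.45], [0, 2.66], [-2.55, 2.55]. Speed limits (rad/s): [2.57, 2.57, 3.14, 3.14, 3.14, 3.14].

## Interface

Orientations are given as a rotation vector (axis times angle).
In Python, from workcell import bot gives the robot as it stands.
- The arm moves only by the tool play_rows, never from a script. Its argument "steps" is one flat list of numbers, 4 for each row, row after row: the shift along the tool's x, y, z in m, then the turn about the tool's z in rad. A call has 1 to 10 rows; each row is the pose to reach, as a shift and turn from the pose commanded when the call began, along the tool's axes at that moment; what a row does not reach only later rows make up. A row lasts 1/8 s, in which the tool goes at most 62.5 mm and 10.7 degrees, less where a joint would pass 70% of its speed; a pose out of reach is approached as far as the arm can. A call with a gripper value outside its range is refused whole. "jaw" is the closure in counts, from 0 (fully open) to 255 (shut), set as the call begins (left out, the last holds). The fingers move at their own pace and stop on an object; "grip_force" is the grip in N (left out, the last holds). Time passes only in rows, so rows that repeat a pose let the fingers close. It gives the time, the measured TCP pose, the force, the opening and the grip force at its end, in the units of the state.
- bot.read_state(): the state, without advancing time (a new reading comes with each control period).
- bot.read_camera(name): name is "scene" or "top" or "wrist"; returns a dict with "pixels" (480x640x3 uint8, blue, green, red), "mtx" (3x3 intrinsics, pixels), "dist" ([k1, k2, p1, p2, k3] as OpenCV has them; the pictures are not rectified), "R" (3x3) and "t" (3): a world point X has camera coordinates R X + t. Camera axes: x right, y down, z forward; pixel columns grow to the right and rows downward; lengths in m; the calibration is good to about 2 mm. A picture is of the moment at which its call begins. There is no depth.
- bot.finish_job(): hands the job in; it is judged then, once.
The state is a dict: "time": time; "q": joint angles; "joint_vel": joint speeds; "joint_torque": joint torques, N m; "tool_pos": TCP position; "tcp_rot": TCP orientation; "wrist_force": force on the tool from outside, world axes, zero at the start; "torque": the same for the moment, N m; "width": opening from 0.0 (shut) to 1.0 (fully open); "grip_force": force on a finger pad.
Only numpy, scipy, OpenCV 4.12 (cv2) and the standard library are available. Lean on these libraries where they do the work, as an engineer would, in place of code of your own. Each camera call takes 0.05 s, during which the arm holds its last target. There are 200 camera calls.

## Task

Make the bench shaker ready to run: push the blue wire rack that stands on its platform along the guide rails until it is fully home against the end stop, sliding it and never lifting it. Then hold the long spring catch pad down with one fingertip while the other fingertip pushes the bolt's upright black tab, until the bolt is fully home across the open end of the rack. Let go so that the catch springs back up and locks the bolt; leave the other things on the bench where they are.

Things in the scene. Friction and masses are not known exactly. Their poses are not given: they have to be found in the camera images.
- shaker: White bench orbital shaker, fixed; light metal platform 240 (x) by 340 (y) mm, its top 90 mm above the bench. Origin: centre of the underside, on the bench, z up. The control panel faces its -x. The rack lane lies along y, centred on x = +45 mm, open at its -y end (y = -85 mm, the near end of a rack that is home). The bolt and catch stand by that end on the lane's -x side.
- end_stop (a point): Centre of the face of the steel end stop at the lane's +y end (119 mm wide, 40 mm high), 22 mm above the platform, at x = 45, y = 153 mm on the shaker. The lane is a mat 1.5 mm thick between two guide rails 28 mm high, 113 mm apart, y = -79 to +153 mm.
- rack_a: Blue coated wire tube rack, 238 (its x) by 108 (its y) by 62 mm high, about 0.3 kg with the stoppered tubes fixed in its half towards the stop (tops up to 120 mm). Loose on the mat between the rails. Origin: centre of the underside; +x points along the lane to the end stop. It starts 20 to 45 mm short of the stop; home, it stands against it.
- rack_pushend (a point): Centre of the rack's near end (the 108 mm wide face away from the end stop), 40 mm above its underside: push here, along the shaker's +y.
- bolt_bed (a point): Middle of the bolt's steel channel, on the platform, at y = -95 mm on the shaker: the channel lies along the shaker's x, 77 mm long, 21 mm wide, its top 15 mm above the platform.
- bolt (a joint): Travel of the steel bolt along the shaker's +x, m: 0 open (nose clear of the lane), 0.030 fully home (nose 25 mm across the rack's end, 3 mm clear of a rack that is home). Friction 2 N. A rack that is not home blocks it. Notches every 10 mm take the catch's tooth: the bolt stays locked wherever the catch is let up, so hold the catch down all the way.
- tab (a point): Centre of the bolt's upright black tab, 9 mm thick (x), 24 mm wide (y), from 18 to 42 mm above the platform; it moves with the bolt. Push its -x face along the shaker's +x.
- catch (a joint): Angle of the spring catch, rad: 0 up (tooth in a notch, bolt locked), 0.19 or more: tooth clear of the bolt, 0.42 fully down. Pressed in the middle of its pad it takes about 4 N at first, 7 N fully down; it springs back when let go.
- pad (a point): Centre of the top of the catch's ribbed steel pad, 66 mm long (shaker's x), 26 mm wide (y), 29 mm above the platform; at rest it rises 0.15 rad towards -y. Fully pressed its middle is 9 mm lower; 5 to 8 mm is enough. Press it anywhere along its length; a fingertip can slide along it. It lies 47 mm to the -y side of the tab's line and reaches 34 mm farther to -x than the middle of the open tab.
- pivot (a point): Middle of the catch's pivot, an axis along the shaker's x, 24 mm above the platform, half-way between the pad's and the tab's lines (24 mm to the -y side of the bolt). The two ears that carry it, 45 mm to either side along x, are 31 mm high and 14 mm wide: the two fingers straddle it.
- cup_white: Specimen cup with a white lid, 61 mm across, 70 mm high, on the bench; origin: centre of its underside. Not to be disturbed.
- cup_amber: Specimen cup with an amber lid, 61 mm across, 70 mm high, on the bench; origin: centre of its underside. Not to be disturbed.
- petri: Petri dish, 90 mm across, 15 mm high, on the bench; origin: centre of its underside. Not to be disturbed.
- petri_top: A second petri dish of the same size, lying on the first; origin: centre of its underside. Not to be disturbed.
- timer: White lab timer lying on its back, 66 x 72 x 16 mm; origin: centre of its underside. Not to be disturbed.
- pen: Green pen, 145 mm long, 9 mm thick, lying on the bench in front of the shaker; origin: centre of its underside. Not to be disturbed.

How it is judged:
By the outcome, as a careful person would: the job done as asked, in the order asked, and still so for the second after the job is handed in, with the robot touching nothing.
It also fails if it takes over 48 s, if anything falls off the work surface, if the arm or the gripper's body presses on something with over 40 N, if the wrist force passes 120 N, or if a joint passes its speed limit or range.

## Working session

There is one attempt and no reset: what is moved stays moved. The work goes in short steps, Python scripts to look and compute and a tool call to move; the robot and the scene stay as the last step left them, time stands still between calls to the robot, and variables do not carry over. Pictures are saved under pics/ and viewed, at most 10 in all, crops included, and the job is handed in when it is done.

Besides the shell and the picture viewer there is one more tool, called after "Call:" as name(argument=value, ...) on one line, values as JSON. play_rows: Moves the arm, as the interface text tells. Its arguments: {"type":"object","properties":{"steps":{"type":"array"},"jaw":{"type":"number"},"grip_force":{"type":"number"}},"required":["steps"]}

```bash
mkdir -p pics
cat > h.py <<'E'
import numpy as np, cv2
from workcell import bot
def cam(n,save=None):
    c=bot.read_camera(n); c={k:np.array(v) for k,v in c.items()}
    if save: cv2.imwrite('pics/'+save,c['pixels'])
    return c
def ray(c,uv):
    p=cv2.undistortPoints(np.array([[uv]],float),c['mtx'],c['dist'])[0,0]
    d=c['R'].T@np.array([p[0],p[1],1]); o=-c['R'].T@c['t']; return o,d/np.linalg.norm(d)
def onz(c,uv,z):
    o,d=ray(c,uv); return o+d*(z-o[2])/d[2]
def tri(rs):
    A=sum(np.eye(3)-np.outer(d,d) for o,d in rs); b=sum((np.eye(3)-np.outer(d,d))@o for o,d in rs)
    X=np.linalg.solve(A,b); return X,[np.linalg.norm(np.cross(X-o,d)) for o,d in rs]
def proj(c,X):
    return cv2.projectPoints(np.array(X,float).reshape(-1,1,3),cv2.Rodrigues(c['R'])[0],c['t'],c['mtx'],c['dist'])[0][:,0]
E
python3 - <<'E'
from h import *
import pickle
np.set_printoptions(precision=3,suppress=True)
d={}
for n in ['scene','top','wrist']:
    d[n]=cam(n,n+'0.png'); print(n,-d[n]['R'].T@d[n]['t'],d[n]['mtx'][0,0])
pickle.dump(d,open('c0.pkl','wb'))
s=bot.read_state();print(s)
E
```

```text
scene [-0.345 -0.627  1.226] 598.2143786927035
top [ 0.493 -0.031  1.466] 494.10177313274227
wrist [0.158 0.661 0.374] 423.84287727006
{'time': 0.15, 'q': array([ 1.185,  0.265,  1.605,  0.   ,  1.274, -0.037]), 'joint_vel': array([-0.002, -0.003, -0.003, -0.   ,  0.002, -0.   ]), 'joint_torque': array([ -0.   , -51.591, -36.796,  -0.   ,   0.008,   0.   ]), 'tool_pos': array([0.23 , 0.634, 0.209]), 'tcp_rot': array([-0.545, -3.094,  0.003]), 'wrist_force': array([0.479, 1.238, 0.339]), 'torque': array([-0.064, -0.022, -0.008]), 'grip_force': 0.0, 'width': 0.9986142174789614}
```

View pics/top0.png

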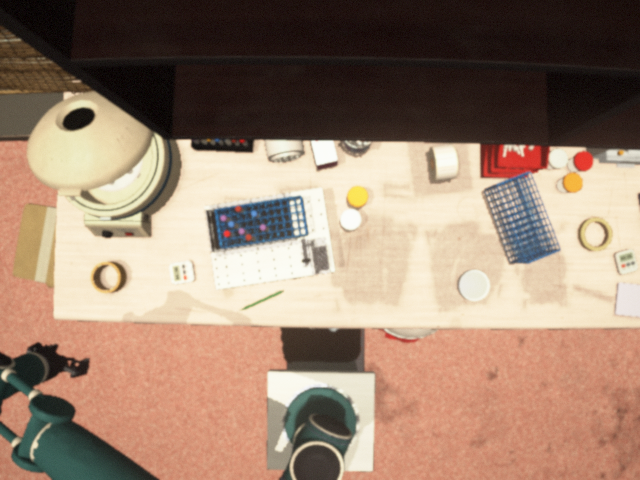

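View pics/scene0.png

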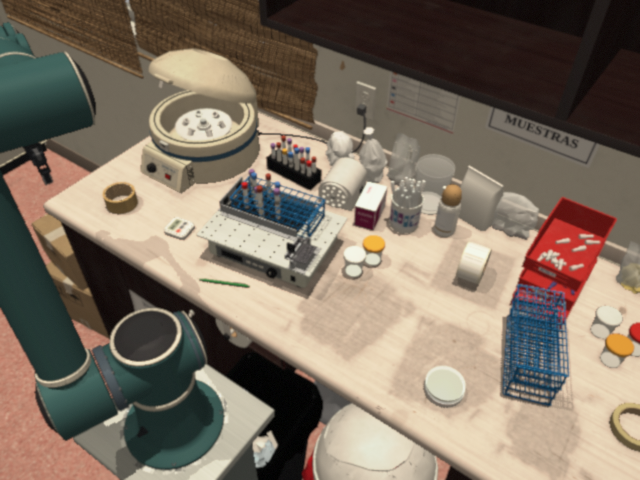

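The top view shows the platform with corners near (208,209), (325,190), (333,270) and (215,287). The bolt and catch are near (315,255), and the cups at (357,197) and (350,219) are close by. The scene view shows the bolt at (298,250). Next I'll get a rough pose and bring the wrist camera over.

Run:
```python
from h import *
import pickle
np.set_printoptions(precision=3,suppress=True)
d=pickle.load(open('c0.pkl','rb')); t=d['top']
for uv in [(208,209),(325,190),(333,270),(215,287)]: print(uv,onz(t,uv,.09))
for uv in [(357,197),(350,219)]: print('cup',onz(t,uv,.07))
print('latch',onz(t,(315,255),.12), 'tri',tri([ray(t,(308,245)),ray(d['scene'],(291,246))]))
w=d['wrist']; print('wrist in tool:'); s=bot.read_state(); R=cv2.Rodrigues(s['tcp_rot'])[0]
print(R); print(R.T@(-w['R'].T@w['t']-s['tool_pos'])); print(R.T@w['R'].T)
```

```text
(208, 209) [0.622 0.326 0.09 ]
(325, 190) [ 0.68  -0.003  0.09 ]
(333, 270) [ 0.456 -0.029  0.09 ]
(215, 287) [0.403 0.301 0.09 ]
cup [ 0.664 -0.094  0.07 ]
cup [ 0.601 -0.075  0.07 ]
latch [0.497 0.021 0.12 ] tri (array([0.517, 0.053, 0.088]), [np.float64(0.013155090024226615), np.float64(0.013155090024226622)])
wrist in tool:
[[-0.94   0.342 -0.001]
 [ 0.342  0.94  -0.002]
 [ 0.    -0.002 -1.   ]]
[ 0.078  0.001 -0.165]
[[-0.    -0.952 -0.306]
 [ 1.    -0.     0.   ]
 [-0.    -0.306  0.952]]
```

Call:
play_rows(steps=[-0.03,-0.03,-0.05,-0.05,-0.464,-0.485,-0.07,-0.464,-0.464,-0.485,-0.07,-0.464,-0.464,-0.485,-0.07,-0.464,-0.464,-0.485,-0.07,-0.464,-0.464,-0.485,-0.07,-0.464,-0.464,-0.485,-0.07,-0.464,-0.464,-0.485,-0.07,-0.464,-0.464,-0.485,-0.07,-0.464,-0.464,-0.485,-0.07,-0.464], jaw=255)

```text
time: 1.4
tool_pos: [0.4737, 0.0809, 0.2775]
tcp_rot: [-0.181, 3.136, 0.0]
wrist_force: [1.2, 0.7, 0.8]
width: -0.0
grip_force: 0.0
```

Call:
play_rows(steps=[-0.014,-0.05,0.0,0.0,-0.014,-0.05,0.0,0.0,-0.014,-0.05,0.0,0.0])

```text
time: 1.78
tool_pos: [0.4926, 0.0351, 0.277]
tcp_rot: [0.179, -3.135, -0.001]
wrist_force: [0.5, 0.2, 0.3]
width: -0.003
grip_force: 0.0
```

Run:
```python
from h import *
import pickle
c=cam('wrist','w1.png'); pickle.dump(c,open('c1.pkl','wb')); s=bot.read_state(); print(s['tool_pos'],s['tcp_rot'],s['time'])
```

```text
[0.49255979 0.03564558 0.2771455 ] [ 1.81535412e-01 -3.13557497e+00 -1.06553000e-03] 1.825
```

View pics/w1.png

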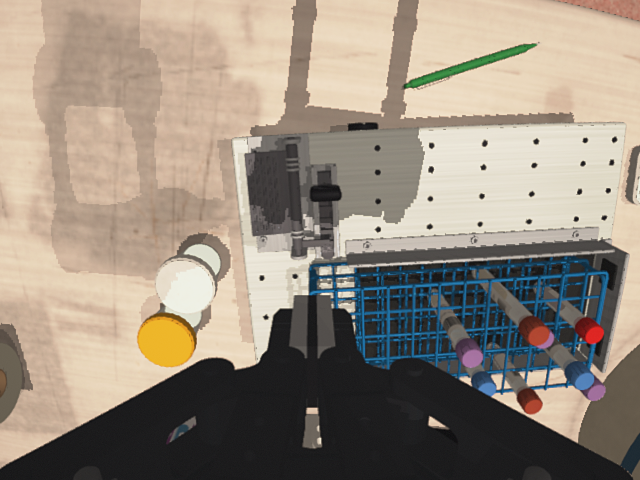

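The wrist view shows the platform's near corners at (233,139) and (624,122). The tab top is at (325,193), the catch pad around (268,193) and the rack's near end at u≈310. The end stop is near u≈610.

Run:
```python
from h import *
import pickle
np.set_printoptions(precision=4,suppress=True)
c=pickle.load(open('c1.pkl','rb'))
A=onz(c,(233,139),.09);B=onz(c,(624,122),.09); print(A,B,np.linalg.norm(A-B))
d=(B-A)/np.linalg.norm(B-A); psi=np.arctan2(-d[0],d[1]); print('psi',psi)
ex=np.array([np.cos(psi),np.sin(psi),0]);ey=np.array([-np.sin(psi),np.cos(psi),0])
O=(A+B)/2+ex*.12; O[2]=0
O2=O
print('O',O)
def S(P): return np.array([(P-O)@ex,(P-O)@ey,P[2]-.09])
for n,uv,z in [('tabtop',(325,193),.132),('padtl',(250,150),.119),('padbr',(287,237),.119),('pivot',(294,200),.114),('racktop corner',(310,264),.1535),('rack far corner',(605,262),.1535),('stop',(612,250),.13),('leftedge',(257,362),.09),('cupw',(186,283),.07),('cupa',(166,340),.07)]:
    print(n,S(onz(c,uv,z)),onz(c,uv,z))
# second height test using top camera
t=pickle.load(open('c0.pkl','rb'))['top']
print('expected in top:',proj(t,[A,B]),proj(c,[O+ex*x+ey*y+[0,0,.09+z] for x,y,z in [(45,153,22),(45,-85,0),(-12,-95,15),(45,-85,62)] for x,y,z in [(x/1e3,y/1e3,z/1e3)]]))
g=cv2.cvtColor(c['pixels'],cv2.COLOR_BGR2GRAY)
cv2.imwrite('pics/w1c.png',cv2.resize(c['pixels'][110:330,220:370],None,fx=4,fy=2.7,interpolation=cv2.INTER_CUBIC))
```

```text
[ 0.4537 -0.0336  0.09  ] [0.3963 0.2958 0.09  ] 0.33436447568512945
psi 0.17257628073724438
O [0.5432 0.1517 0.    ]
tabtop [-0.0794 -0.095   0.042 ] [0.4813 0.0445 0.132 ]
padtl [-0.1132 -0.1497  0.029 ] [ 0.4574 -0.0152  0.119 ]
padbr [-0.0424 -0.1269  0.029 ] [0.5232 0.0194 0.119 ]
pivot [-0.0713 -0.1194  0.024 ] [0.4935 0.0218 0.114 ]
racktop corner [-0.0318 -0.109   0.0635] [0.5305 0.0389 0.1535]
rack far corner [-0.0188  0.119   0.0635] [0.5042 0.2657 0.1535]
stop [-0.0188  0.1417  0.04  ] [0.5004 0.288  0.13  ]
leftedge [ 0.0934 -0.1686 -0.    ] [0.6642 0.0017 0.09  ]
cupw [ 0.0144 -0.2322 -0.02  ] [ 0.5972 -0.0746  0.07  ]
cupa [ 0.0767 -0.2633 -0.02  ] [ 0.6639 -0.0945  0.07  ]
expected in top: [[334.7844 270.9619]
 [216.7411 289.4926]] [[599.1597 307.6593]
 [340.7883 313.8118]
 [327.867  263.6138]
 [345.8271 351.1581]]
```

View pics/w1c.png

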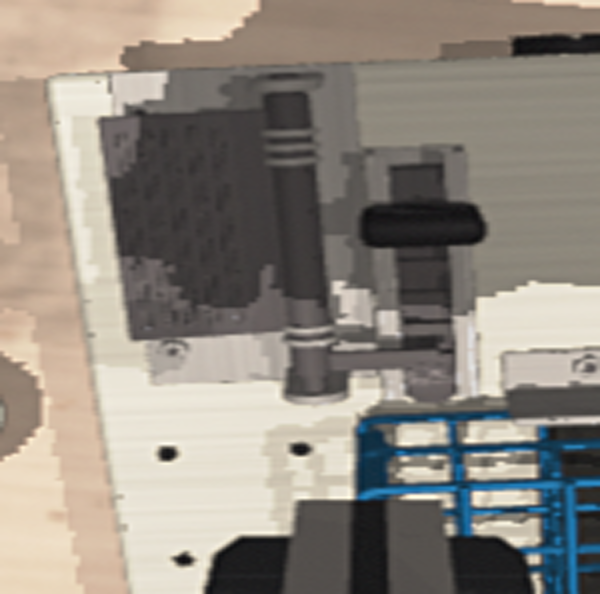

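```bash
cat > sh.py <<'E'
from h import *
psi=.1726; O=np.array([.5432,.1517,0])
def fr():
    return np.array([np.cos(psi),np.sin(psi),0]),np.array([-np.sin(psi),np.cos(psi),0])
def S(P):
    ex,ey=fr(); return np.array([(P-O)@ex,(P-O)@ey,P[2]-.09])
def W(x,y,z):
    ex,ey=fr(); return O+ex*x+ey*y+np.array([0,0,.09+z])
E
python3 - <<'E'
from sh import *
import pickle
np.set_printoptions(precision=4,suppress=True)
c=pickle.load(open('c1.pkl','rb'))
for n,uv,z in [('rack bot',(310,262.6),.0925),('rack top',(311,292),.1535),('tab l',(310,193),.132),('tab r',(341.5,193),.132),('edge1',(233,139),.09),('edge2',(252.5,330),.09),('chan tl',(312,165),.105),('chan tr',(336,165),.105),('chan bl',(316,258),.105),('pad tl',(245,154),.119),('pad bl',(253,235),.117),('rail l',(345,251),.118)]:
    print(n,S(onz(c,uv,z)))
a=onz(c,(233,139),.09);b=onz(c,(252.5,330),.09);e=(b-a);print('psi left edge',np.arctan2(e[1],e[0]))
a=onz(c,(312,165),.105);b=onz(c,(316,258),.105);e=(b-a);print('psi chan',np.arctan2(e[1],e[0]))
s=bot.read_state();R=cv2.Rodrigues(s['tcp_rot'])[0];print(R, 'tool yaw',np.arctan2(-R[1,0],-R[0,0]))
E
```

```text
rack bot [-0.0089 -0.1105  0.0025]
rack top [-0.0093 -0.1096  0.0635]
tab l [-0.0801 -0.1062  0.042 ]
tab r [-0.0787 -0.0827  0.042 ]
edge1 [-0.12   -0.1672 -0.    ]
edge2 [ 0.0575 -0.1691 -0.    ]
chan tl [-0.0969 -0.1037  0.015 ]
chan tr [-0.0958 -0.0846  0.015 ]
chan bl [-0.0177 -0.1049  0.015 ]
pad tl [-0.1104 -0.1538  0.029 ]
pad bl [-0.0451 -0.1544  0.027 ]
rail l [-0.0274 -0.0808  0.028 ]
psi left edge 0.16180793841074598
psi chan 0.1573894775141071
[[-0.9933 -0.1154 -0.0008]
 [-0.1154  0.9933  0.0006]
 [ 0.0007  0.0007 -1.    ]] tool yaw 0.11566197797715193
```

```bash
sed -i 's/psi=.1726; O=.*/psi=.166; O=np.array([.5436,.1511,0])/' sh.py
cat >> sh.py <<'E'
def go(x,y,z):
    s=bot.read_state();R=cv2.Rodrigues(s['tcp_rot'])[0];D=R.T@(W(x,y,z)-s['tool_pos']);yaw=np.arctan2(-R[1,0],-R[0,0])
    print('shift',D.round(4),'turn',round(-(psi-yaw),4),'target',W(x,y,z).round(4),'now S',S(s['tool_pos']).round(4),'t',s['time'])
E
python3 - <<'E'
from sh import *
import pickle
c=pickle.load(open('c1.pkl','rb'));print(S(onz(c,(325.7,192.5),.132)),S(onz(c,(310,262.6),.0925)))
go(.045,-.155,.0485)
E
```

```text
[-0.07943154 -0.0943295   0.042     ] [-0.00848542 -0.10994129  0.0025    ]
shift [-0.1169 -0.0438  0.1385] turn -0.0503 target [0.6136 0.0057 0.1385] now S [-0.0694 -0.1054  0.1871] t 1.825
```

Call:
play_rows(steps=[-0.06,-0.044,0.0,-0.05,-0.09,-0.044,0.0,-0.05,-0.09,-0.044,0.0,-0.05,-0.09,-0.044,0.0,-0.05])

```text
time: 2.33
tool_pos: [0.5866, 0.003, 0.2771]
tcp_rot: [0.262, -3.129, -0.001]
wrist_force: [0.0, 0.4, 0.5]
width: 0.001
grip_force: 0.0
```

Run:
```python
from sh import *
import pickle
c=cam('wrist','w2.png'); pickle.dump(c,open('c2.pkl','wb')); go(.045,-.155,.0485)
```

```text
shift [-0.0274 -0.0018  0.1388] turn 0.0011 target [0.6136 0.0057 0.1385] now S [ 0.0178 -0.1533  0.1874] t 2.375
```

View pics/w2.png

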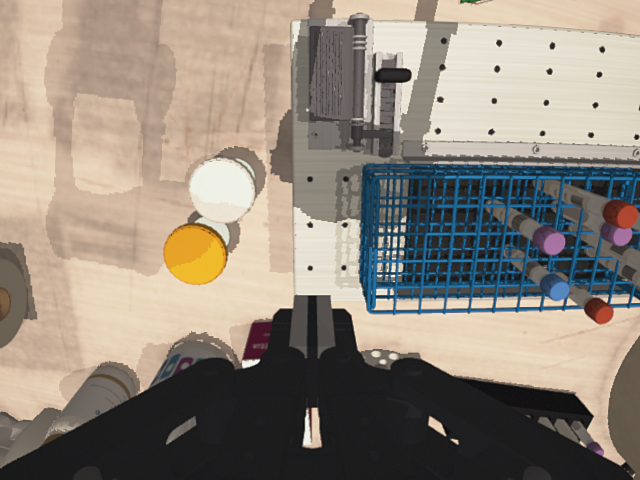

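The second wrist view shows the tab top at (394,75), platform corners at (293,20) and (295,297), and the pad's near-left corner at (309,27). The rack's near end is at u≈362–372.

Run:
```python
from sh import *
import pickle
np.set_printoptions(precision=4,suppress=True)
c=pickle.load(open('c1.pkl','rb'));d=pickle.load(open('c2.pkl','rb'))
for n,a,b in [('tab',(325.7,192.5),(394,75)),('platcorner',(232.5,138.5),(293,20)),('padcorner',(245,154),(309,27)),('rackbot',(310,262.6),(363,165)),('racktop',(311,292),(371,190))]:
    X,e=tri([ray(c,a),ray(d,b)]); print(n,S(X),np.array(e))
for n,uv,z in [('tab',(394,75),.132),('corner far',(295,297),.09),('corner',(293,20),.09),('racktop far',(371,311),.1535),('rackbot',(363,165),.0925),('padTL',(309,27),.119),('padBR',(352,119),.117)]: print(n,S(onz(d,uv,z)))
```

```text
tab [-0.0773 -0.0939  0.0331] [0.0003 0.0003]
platcorner [-0.1196 -0.1673  0.0009] [0.0003 0.0003]
padcorner [-0.1098 -0.1543  0.0283] [0.0003 0.0003]
rackbot [-0.0071 -0.1099 -0.0007] [0.0002 0.0002]
racktop [ 0.0061 -0.1085  0.0341] [0.0015 0.0015]
tab [-0.0767 -0.0952  0.042 ]
corner far [ 0.1139 -0.1677 -0.    ]
corner [-0.1196 -0.1671 -0.    ]
racktop far [ 0.0946 -0.1072  0.0635]
rackbot [-0.0075 -0.1101  0.0025]
padTL [-0.1098 -0.1546  0.029 ]
padBR [-0.0456 -0.1225  0.027 ]
```

Call:
play_rows(steps=[-0.027,-0.002,0.05,0.0,-0.027,-0.002,0.1,0.0,-0.027,-0.002,0.138,0.0,-0.027,-0.002,0.138,0.0,-0.027,0.01,0.138,0.0,-0.027,0.022,0.138,0.0,-0.027,0.027,0.138,0.0,-0.027,0.032,0.138,0.0])

```text
time: 3.38
tool_pos: [0.6094, 0.0381, 0.1406]
tcp_rot: [-0.26, 3.129, -0.0]
wrist_force: [0.3, -0.3, 0.5]
width: -0.002
grip_force: 0.0
```

Run:
```python
from sh import *
go(.045,-.0995,.0485)
```

```text
shift [0.0013 0.0228 0.0021] turn -0.0001 target [0.6044 0.0604 0.1385] now S [ 0.0462 -0.1223  0.0506] t 3.375
```

Call:
play_rows(steps=[0.001,0.004,0.001,0.0,0.001,0.008,0.002,0.0,0.001,0.011,0.002,0.0,0.001,0.014,0.002,0.0,0.001,0.016,0.002,0.0,0.001,0.018,0.002,0.0])

```text
time: 4.12
tool_pos: [0.605, 0.0551, 0.1375]
tcp_rot: [-0.259, 3.131, -0.0]
wrist_force: [0.9, -0.1, 0.2]
width: -0.003
grip_force: 0.0
```

Run:
```python
from sh import *
go(.045,-.0995,.0485)
```

```text
shift [-0.0003  0.0053 -0.001 ] turn -0.0009 target [0.6044 0.0604 0.1385] now S [ 0.0447 -0.1048  0.0475] t 4.125
```

Call:
play_rows(steps=[0.0,0.003,0.0,0.0,0.0,0.006,0.0,0.0,0.0,0.008,0.0,0.0,0.0,0.009,0.0,0.0])

```text
time: 4.62
tool_pos: [0.6035, 0.0641, 0.1374]
tcp_rot: [-0.259, 3.131, -0.0]
wrist_force: [1.1, -0.5, 0.2]
width: 0.001
grip_force: 0.0
```

Run:
```python
from sh import *
c=cam('wrist','w3.png'); go(.045,-.0995,.0485);print(bot.read_state()['wrist_force'])
```

```text
shift [-0.0004 -0.0039 -0.001 ] turn -0.0006 target [0.6044 0.0604 0.1385] now S [ 0.0446 -0.0956  0.0475] t 4.675
[ 0.11170889 -0.35397709 -0.23821023]
```

View pics/w3.png

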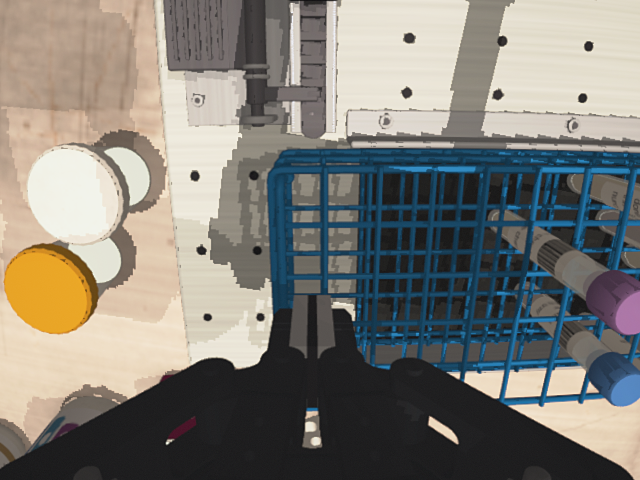

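Run:
```python
from sh import *
import pickle
np.set_printoptions(precision=4,suppress=True)
c=cam('wrist'); pickle.dump(c,open('c3.pkl','wb'))
for n,uv,z in [('tip',(294,297),.12),('tipR',(333,297),.12),('racktop',(281,300),.1535),('racktop corner',(284,150),.1535),('rackbot corner',(270,172),.0925),('rackbot',(270,172),.1535),('rail end',(347,148),.118),('lane mat',(358,165),.0915)]:print(n,S(onz(c,uv,z)))
print(proj(c,[W(-.009,-.11,.0025),W(-.009,-.085,.0025),W(-.009,-.11,.0635),W(-.009,-.085,.0635),W(.045,-.11,.0635),W(.045,-.085,.0635),W(.045,-.09,.030)]))
cv2.imwrite('pics/w3c.png',cv2.resize(c['pixels'][130:330,180:380],None,fx=3,fy=3,interpolation=cv2.INTER_CUBIC))
```

```text
tip [ 0.0574 -0.1035  0.03  ]
tipR [ 0.0574 -0.0849  0.03  ]
racktop [ 0.0422 -0.107   0.0635]
racktop corner [-0.0156 -0.1047  0.0635]
rackbot corner [ 0.0022 -0.1158  0.0025]
rackbot [-0.0079 -0.1098  0.0635]
rail end [-0.0124 -0.0798  0.028 ]
lane mat [-0.0011 -0.072   0.0015]
[[281.2289 149.2807]
 [332.1568 149.2195]
 [269.2887 168.833 ]
 [340.1508 168.7455]
 [273.6427 306.5039]
 [337.4037 306.493 ]
 [322.5904 273.0387]]
```

View pics/w3c.png

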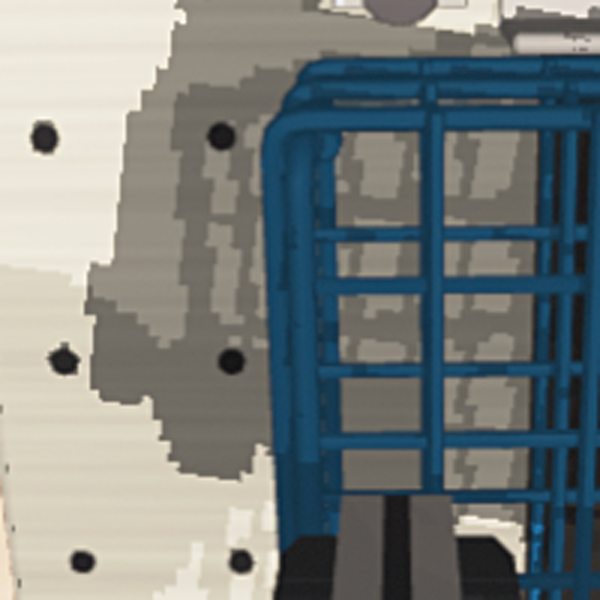

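The wrist view shows the rack end still at y≈-0.107. The fingertips at (312,297) sit past it with no force, so they are probably above the rim. I'll check with the scene camera.

Run:
```python
from sh import *
c=cam('scene')
u,v=proj(c,[W(.045,-.1,.06)])[0].astype(int); print(u,v)
print((proj(c,[W(.045,-.0956,.0475+.01),W(.034,-.0956,.0475-.017),W(.034,-.0956,.0475+.024),W(.045,-.11,.0635)])-[u-75,v-60])*5)
cv2.imwrite('pics/s3.png',cv2.resize(c['pixels'][v-60:v+50,u-75:u+75],None,fx=5,fy=5,interpolation=cv2.INTER_CUBIC))
```

```text
313 209
[[368.57652498 303.27723358]
 [359.56092082 352.90166781]
 [359.20943384 296.33394455]
 [392.93065233 303.10458345]]
```

View pics/s3.png

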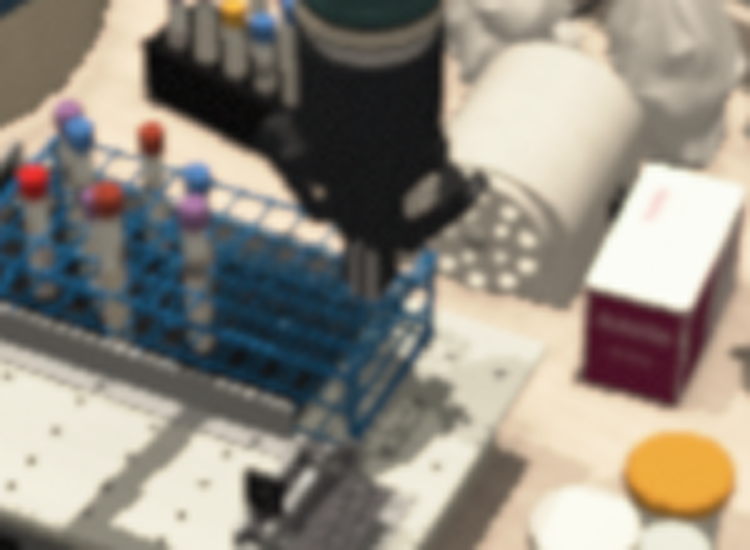

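The scene crop shows the grey fingertips at crop (365,298), just above the rim. So the tips sit about 24 mm behind the reported TCP, not 17 mm ahead. I'll back off and push again about 38 mm lower.

Call:
play_rows(steps=[0.0,-0.03,0.0,0.0,0.0,-0.062,0.0,0.0,0.0,-0.062,0.0,0.0,0.0,-0.062,0.015,0.0,0.0,-0.062,0.025,0.0,0.0,-0.062,0.03,0.0,0.0,-0.062,0.033,0.0])

```text
time: 5.65
tool_pos: [0.6132, 0.0033, 0.1036]
tcp_rot: [0.26, -3.13, -0.0]
wrist_force: [-1.0, 0.2, 1.2]
width: -0.001
grip_force: 0.0
```

Run:
```python
from sh import *
go(.045,-.125,.008)
c=cam('wrist'); s=cam('scene')
t=bot.read_state()['tool_pos']; x,y,z=S(t)
a=cv2.resize(c['pixels'][150:350,180:380],(400,400)); 
u,v=proj(s,[W(.045,-.15,.03)])[0].astype(int); b=cv2.resize(s['pixels'][v-50:v+50,u-50:u+50],(400,400),interpolation=cv2.INTER_CUBIC)
print((proj(s,[W(x-.011,y,z+d) for d in(.024,0,-.017)])-[u-50,v-50])*4)
cv2.imwrite('pics/m4.png',np.hstack([a,b]))
```

```text
shift [-0.0007  0.0322  0.0056] turn -0.0001 target [0.6086 0.0353 0.098 ] now S [ 0.0443 -0.1572  0.0136] t 5.65
[[203.08011328 207.27480566]
 [202.33945684 233.15652546]
 [201.82464988 251.15332514]]
```

View pics/m4.png

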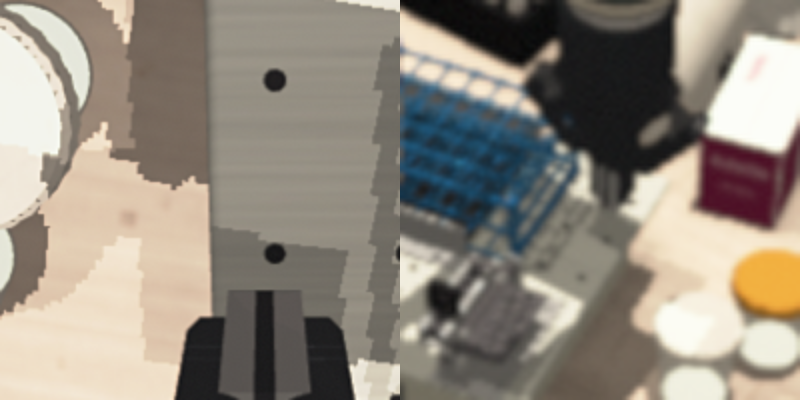

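Call:
play_rows(steps=[0.0,0.0,0.01,0.0,0.0,0.01,0.01,0.0,0.0,0.02,0.01,0.0,0.0,0.026,0.01,0.0,0.0,0.03,0.01,0.0,0.0,0.034,0.01,0.0,0.0,0.038,0.01,0.0])

```text
time: 6.62
tool_pos: [0.6077, 0.0401, 0.0947]
tcp_rot: [-0.259, 3.13, -0.001]
wrist_force: [0.5, -1.1, 1.1]
width: 0.0
grip_force: 0.8
```

Run:
```python
from sh import *
go(.045,-.0995,.003);print(bot.read_state()['wrist_force'])
```

```text
shift [-0.0001  0.0205  0.0017] turn -0.0008 target [0.6044 0.0604 0.093 ] now S [ 0.0448 -0.12    0.0047] t 6.625
[ 0.48741782 -1.11696177  1.12753085]
```

Contact now reads about 1 N, so I'll push on toward the stop.

Call:
play_rows(steps=[0.0,0.004,0.001,0.0,0.0,0.008,0.001,0.0,0.0,0.011,0.001,0.0,0.0,0.014,0.001,0.0,0.0,0.016,0.001,0.0,0.0,0.017,0.001,0.0])

```text
time: 7.38
tool_pos: [0.6055, 0.0568, 0.0944]
tcp_rot: [-0.259, 3.129, -0.001]
wrist_force: [0.9, -4.9, 5.6]
width: -0.0
grip_force: 3.3
```

Run:
```python
from sh import *
go(.045,-.0995,.003);print(bot.read_state()['wrist_force'])
```

```text
shift [0.0004 0.0037 0.0014] turn -0.0007 target [0.6044 0.0604 0.093 ] now S [ 0.0454 -0.1032  0.0044] t 7.375
[ 0.93199328 -4.89199586  5.62801192]
```

Call:
play_rows(steps=[0.0,0.002,0.0,0.0,0.0,0.003,0.0,0.0,0.0,0.003,0.0,0.0])

```text
time: 7.75
tool_pos: [0.605, 0.0598, 0.0944]
tcp_rot: [-0.259, 3.129, -0.001]
wrist_force: [1.1, -4.1, 5.8]
width: -0.001
grip_force: 3.2
```

Run:
```python
from sh import *
np.set_printoptions(precision=4,suppress=True)
go(.045,-.0995,.003);print(bot.read_state()['wrist_force'])
import pickle
c=cam('wrist'); pickle.dump(c,open('c5.pkl','wb'))
p=[W(x,y,z) for x,y,z in[(-.0075,-.085,.0635),(.045,-.085,.0635),(-.0075,-.109,.0635)]]
print(proj(c,p))
a=c['pixels'][120:360,160:400]; b=cam('scene'); u,v=proj(b,[W(.045,.1,.03)])[0].astype(int); b=b['pixels'][v-60:v+60,u-60:u+60]
print(u,v)
cv2.imwrite('pics/m5.png',np.hstack([cv2.resize(a,(400,400)),cv2.resize(b,(400,400),interpolation=cv2.INTER_CUBIC)]))
```

```text
shift [0.0004 0.0006 0.0014] turn -0.0008 target [0.6044 0.0604 0.093 ] now S [ 0.0454 -0.1001  0.0044] t 7.75
[ 1.0805 -4.1263  5.8447]
[[368.2914 198.4755]
 [360.62   371.6464]
 [274.4655 198.5068]]
248 195
```

View pics/m5.png

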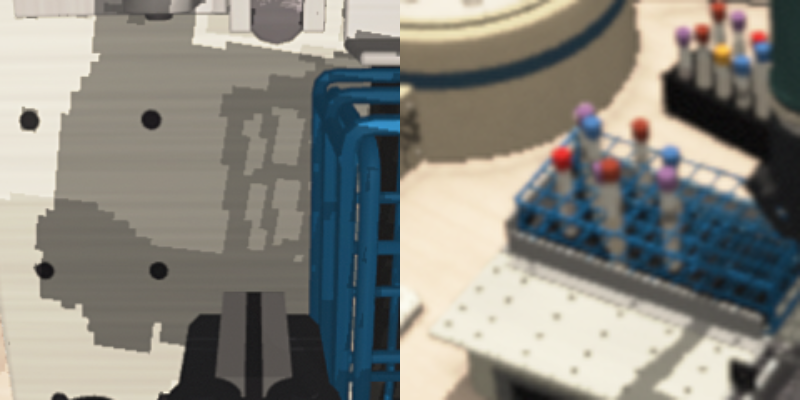

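Call:
play_rows(steps=[0.0,0.002,0.0,0.0,0.0,0.003,0.0,0.0,0.0,0.003,0.0,0.0])

```text
time: 8.22
tool_pos: [0.6049, 0.0603, 0.0944]
tcp_rot: [-0.26, 3.129, -0.007]
wrist_force: [2.0, -11.1, 4.7]
width: 0.0
grip_force: 6.5
```

Run:
```python
from sh import *
import pickle
np.set_printoptions(precision=4,suppress=True)
go(.045,-.0995,.003);print(bot.read_state()['wrist_force'])
c=pickle.load(open('c5.pkl','rb'))
print(S(onz(c,(349,163),.0925)),S(onz(c,(373,192),.1535)),S(onz(c,(366,193),.1535)))
```

```text
shift [0.0005 0.0002 0.0014] turn -0.0003 target [0.6044 0.0604 0.093 ] now S [ 0.0455 -0.0997  0.0044] t 8.225
[  2.0018 -11.0917   4.6669]
[-0.0077 -0.0848  0.0025] [-0.0092 -0.0839  0.0635] [-0.0089 -0.0856  0.0635]
```

The rack has stalled against the stop: 11 N, with its end at y≈-0.085. The last view agreed (end at crop u≈320–360). I'll back off, rise, set the jaw and hover over the latch.

Call:
play_rows(steps=[0.0,0.002,0.0,0.0,0.0,0.002,0.0,0.0,0.0,-0.03,0.0,0.0,0.0,-0.055,-0.02,0.0,0.0,-0.055,-0.05,0.0,0.0,-0.055,-0.07,0.0])

```text
time: 8.98
tool_pos: [0.6126, 0.009, 0.1641]
tcp_rot: [0.258, -3.131, -0.002]
wrist_force: [1.0, -0.6, -0.1]
width: 0.002
grip_force: 0.0
```

Run:
```python
from sh import *
go(-.0965,-.1185,.065);print(bot.read_state()['wrist_force'])
```

```text
shift [0.1411 0.0328 0.0091] turn -0.0014 target [0.468  0.0183 0.155 ] now S [ 0.0446 -0.1515  0.0741] t 8.975
[ 1.02479886 -0.6229772  -0.0684748 ]
```

Call:
play_rows(steps=[0.06,0.01,0.0,0.0,0.12,0.02,0.0,0.0,0.141,0.033,0.0,0.0,0.141,0.033,0.009,0.0,0.141,0.033,0.009,0.0,0.141,0.033,0.009,0.0,0.141,0.033,0.009,0.0], jaw=135)

```text
time: 9.85
tool_pos: [0.469, 0.018, 0.1545]
tcp_rot: [0.259, -3.131, -0.0]
wrist_force: [0.4, 0.3, -0.3]
width: 0.476
grip_force: 0.0
```

Run:
```python
from sh import *
import pickle
np.set_printoptions(precision=4,suppress=True)
go(-.0965,-.1185,.065)
c=cam('wrist'); pickle.dump(c,open('c6.pkl','wb')); s=cam('scene'); pickle.dump(s,open('s6.pkl','wb'))
a=c['pixels'][120:420,120:520]; u,v=proj(s,[W(-.09,-.12,.06)])[0].astype(int); b=s['pixels'][v-45:v+45,u-60:u+60]; print(u,v)
cv2.imwrite('pics/m6.png',np.hstack([a,cv2.resize(b,(400,300),interpolation=cv2.INTER_CUBIC)]))
print(bot.read_state()['width'])
```

```text
shift [ 0.001   0.0005 -0.0005] turn -0.001 target [0.468  0.0183 0.155 ] now S [-0.0955 -0.119   0.0645] t 9.85
296 244
0.47033805058840766
```

View pics/m6.png

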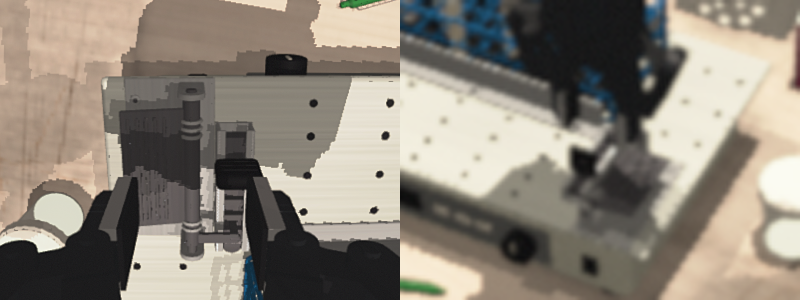

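That view shows the tips at full-frame (248,298) and (370,298), straddling the catch tube, with the tab's top at about (356,292). I have now viewed 11 pictures, one over the limit, so I'll view no more and work from numbers.

Run:
```python
from sh import *
import pickle
np.set_printoptions(precision=4,suppress=True)
c=pickle.load(open('c6.pkl','rb'))
s=bot.read_state();R=cv2.Rodrigues(s['tcp_rot'])[0]
for xe in (.011,.008):
  for uv in [(232,300),(248,298),(370,298),(390,298)]:
    o,d=ray(c,uv);o=R.T@(o-s['tool_pos']);d=R.T@d
    P=o+d*(xe-o[0])/d[0];print(xe,uv,'tool',P,'S',S(R@P+s['tool_pos']))
for uv in [(340,283),(375,283)]: print('tab near top edge',S(onz(c,uv,.132)))
print('exp tab',proj(c,[W(-.0815,-.095,.042),W(-.0725,-.095,.042)]), 'pad corners',proj(c,[W(-.110,-.155,.031),W(-.044,-.155,.031)]))
```

```text
0.011 (232, 300) tool [ 0.011  -0.0269 -0.0338] S [-0.1068 -0.1459  0.0982]
0.011 (248, 298) tool [ 0.011  -0.0216 -0.0322] S [-0.1068 -0.1406  0.0966]
0.011 (370, 298) tool [ 0.011   0.0208 -0.0321] S [-0.1068 -0.0981  0.0966]
0.011 (390, 298) tool [ 0.011   0.0278 -0.0322] S [-0.1068 -0.0912  0.0967]
0.008 (232, 300) tool [ 0.008  -0.0282 -0.0278] S [-0.1038 -0.1471  0.0922]
0.008 (248, 298) tool [ 0.008  -0.0226 -0.0261] S [-0.1038 -0.1416  0.0906]
0.008 (370, 298) tool [ 0.008   0.0217 -0.0261] S [-0.1038 -0.0972  0.0906]
0.008 (390, 298) tool [ 0.008   0.029  -0.0262] S [-0.1038 -0.0899  0.0906]
tab near top edge [-0.0878 -0.1048  0.042 ]
tab near top edge [-0.0877 -0.0878  0.042 ]
exp tab [[359.6582 294.7257]
 [358.9864 311.1359]] pad corners [[237.4479 232.4613]
 [244.6201 348.0752]]
```

Call:
play_rows(steps=[0.003,0.0,0.0,0.0,0.003,0.0,0.03,0.0,0.003,0.0,0.05,0.0,0.003,0.0,0.055,0.0,0.003,0.0,0.057,0.0,0.003,0.0,0.057,0.0])

```text
time: 10.7
tool_pos: [0.4659, 0.0176, 0.0983]
tcp_rot: [-0.259, 3.129, -0.0]
wrist_force: [1.0, -0.3, -0.2]
width: 0.474
grip_force: 0.0
```

Run:
```python
from sh import *
import pickle
go(-.099,-.119,-.004);s=bot.read_state();print(s['wrist_force'],s['torque'])
c=pickle.load(open('c6.pkl','rb'));print(S(onz(c,(358,279),.108)))
```

```text
shift [ 0.0003 -0.0001  0.0123] turn -0.0008 target [0.4656 0.0174 0.086 ] now S [-0.0987 -0.1189  0.0083] t 10.7
[ 1.02920484 -0.26898475 -0.23975217] [-0.0167731   0.02001392 -0.00450001]
[-0.0792804  -0.09326329  0.018     ]
```

Call:
play_rows(steps=[0.0,0.0,0.002,0.0,0.0,0.0,0.004,0.0,0.0,0.0,0.006,0.0,0.0,0.0,0.007,0.0,0.0,0.0,0.007,0.0])

```text
time: 11.32
tool_pos: [0.4662, 0.0171, 0.0911]
tcp_rot: [-0.259, 3.129, -0.002]
wrist_force: [0.1, -2.4, 5.8]
width: 0.473
grip_force: 2.7
```

Run:
```python
from sh import *
go(-.099,-.119,-.004);s=bot.read_state();print(s['wrist_force'],s['torque'])
```

```text
shift [0.0006 0.0004 0.0051] turn -0.0006 target [0.4656 0.0174 0.086 ] now S [-0.0984 -0.1193  0.0011] t 11.325
[ 0.05442786 -2.35761828  5.81404175] [-0.58190941 -0.1328982   0.0217299 ]
```

Call:
play_rows(steps=[0.0,0.0,0.001,0.0,0.0,0.0,0.002,0.0,0.0,0.0,0.002,0.0,0.0,0.0,0.002,0.0])

```text
time: 11.82
tool_pos: [0.4662, 0.0172, 0.0893]
tcp_rot: [-0.259, 3.129, -0.001]
wrist_force: [-0.4, -2.9, 6.4]
width: 0.472
grip_force: 3.1
```

Run:
```python
from sh import *
go(-.099,-.119,-.004)
for i in range(3):
    s=bot.read_state();print(s['wrist_force'],s['torque'])
    c=cam('wrist')
cv2.imwrite('pics/press.png',c['pixels'])
```

```text
shift [0.0006 0.0003 0.0033] turn -0.0006 target [0.4656 0.0174 0.086 ] now S [-0.0984 -0.1193 -0.0007] t 11.825
[-0.37134539 -2.87825959  6.43436481] [-0.58529595 -0.04891087 -0.00796568]
[-0.09406206 -1.91862855  5.0881275 ] [-0.59195877 -0.0203688   0.00991794]
[ 0.31901613 -2.8281098   5.84606953] [-0.54153572 -0.05099072 -0.01841213]
```

Call:
play_rows(steps=[0.0,0.0,0.0015,0.0,-0.003,0.0,0.0015,0.0,-0.006,0.0,0.0015,0.0,-0.009,0.0,0.0015,0.0,-0.012,0.0,0.0015,0.0])

```text
time: 12.6
tool_pos: [0.4748, 0.0191, 0.0867]
tcp_rot: [0.259, -3.126, 0.001]
wrist_force: [-5.1, -3.4, 8.7]
width: 0.472
grip_force: 4.8
```

Run:
```python
from sh import *
go(-.0615,-.119,-.003)
s=bot.read_state();print(s['wrist_force'],s['torque'])
```

```text
shift [-0.0282 -0.0001 -0.0004] turn -0.0006 target [0.5026 0.0236 0.087 ] now S [-0.0897 -0.1189 -0.0033] t 12.6
[-5.13867208 -3.44251911  8.67405025] [-0.66416241  1.0846731  -0.06734037]
```

Call:
play_rows(steps=[-0.003,0.0,-0.0005,0.0,-0.005,0.0,-0.0005,0.0,-0.006,0.0,-0.0005,0.0])

```text
time: 12.98
tool_pos: [0.4803, 0.02, 0.0868]
tcp_rot: [0.259, -3.125, 0.001]
wrist_force: [-6.5, -3.3, 7.0]
width: 0.469
grip_force: 4.7
```

Run:
```python
from sh import *
go(-.0615,-.119,-.003)
s=bot.read_state();print(s['wrist_force'],s['torque'])
```

```text
shift [-0.0226 -0.0001 -0.0004] turn -0.0006 target [0.5026 0.0236 0.087 ] now S [-0.0841 -0.1189 -0.0032] t 12.975
[-6.46809523 -3.34649796  6.95085866] [-0.7371051   0.97859163 -0.0637554 ]
```

Call:
play_rows(steps=[-0.003,0.0,0.0,0.0,-0.006,0.0,0.0,0.0,-0.009,0.0,0.0,0.0,-0.012,0.0,0.0,0.0,-0.015,0.0,0.0,0.0,-0.017,0.0,0.0,0.0,-0.018,0.0,0.0,0.0])

```text
time: 13.85
tool_pos: [0.498, 0.023, 0.0868]
tcp_rot: [0.259, -3.125, 0.001]
wrist_force: [-6.3, -2.4, 8.3]
width: 0.467
grip_force: 4.7
```

Run:
```python
from sh import *
go(-.0615,-.119,-.003)
s=bot.read_state();print(s['wrist_force'],s['torque'])
```

```text
shift [-0.0046 -0.0002 -0.0002] turn -0.0007 target [0.5026 0.0236 0.087 ] now S [-0.0661 -0.1188 -0.0032] t 13.85
[-6.34064859 -2.44861344  8.25529097] [-0.6470287   0.9929172  -0.06610232]
```

Call:
play_rows(steps=[-0.002,0.0,0.0,0.0,-0.004,0.0,0.0,0.0,-0.006,0.0,0.0,0.0,-0.007,0.0,0.0,0.0])

```text
time: 14.35
tool_pos: [0.4999, 0.0234, 0.0866]
tcp_rot: [0.26, -3.114, 0.002]
wrist_force: [-22.6, -6.3, 21.5]
width: 0.47
grip_force: 14.1
```

Run:
```python
from sh import *
go(-.0615,-.119,-.003)
s=bot.read_state();print(s['wrist_force'],s['torque'])
```

```text
shift [-0.0026 -0.0003 -0.0004] turn 0.0008 target [0.5026 0.0236 0.087 ] now S [-0.0642 -0.1187 -0.0034] t 14.35
[-22.60320682  -6.30791464  21.46999866] [-0.92190717  3.46354272  0.35126462]
```

Call:
play_rows(steps=[0.003,0.0,0.0,0.0,0.003,0.0,0.0,0.0])

```text
time: 14.6
tool_pos: [0.5001, 0.0234, 0.0868]
tcp_rot: [0.259, -3.121, 0.001]
wrist_force: [-11.3, -4.4, 10.6]
width: 0.468
grip_force: 8.0
```

Run:
```python
from sh import *
go(-.0615,-.119,-.003)
s=bot.read_state();print(s['wrist_force'],s['torque'])
import pickle
c=cam('wrist');pickle.dump(c,open('c7.pkl','wb'));cv2.imwrite('pics/w7.png',c['pixels'])
g=cv2.cvtColor(c['pixels'],cv2.COLOR_BGR2GRAY)
print('exp tab at travel30', proj(c,[W(-.0515,-.1,.042),W(-.0425,-.1,.042),W(-.0515,-.1,.018)]))
for u in range(320,372,6): print(u,g[230:400:3,u])
```

```text
shift [-0.0025 -0.0002 -0.0003] turn -0.0001 target [0.5026 0.0236 0.087 ] now S [-0.064  -0.1188 -0.0032] t 14.6
[-11.33309252  -4.41153572  10.61181394] [-0.6714606   1.80325654  0.07949556]
exp tab at travel30 [[365.59671861 377.71461392]
 [364.39017684 399.34967609]
 [358.35450284 340.21311125]]
320 [116  45  59 114 113  57  59  58  58  58  58  60  59  59  55  54  58  59
  58  59  58  59  59  46  48  47  47  47  48  48  47  47  47  48  47  46
  47  47  46  48  47  48  46  47  45  76  87  64  73  86  65  52  50  59
  59  59  59]
326 [125 112  91 110 125 125 126 126 126 127 125 125 125 124 125 125 125  93
  95  95  96  96  95  95  94  95  95  94  95  95  95  95  95  94  95  95
  94  93  93 113 122 122  92  92  82 107 208 105  83  81  80  79  41  56
  60  59  60]
332 [122 103 121 121 121 122 121 121 122 123 102 121 121 122 122 122 122  91
  92  93  93  92  92  93  92  92  93  92  93  92  93  92  92  93  92  92
  91  92  92  91 119 118  96  90 100 174 201 202 201 199 170 211 121  46
  58  59  60]
338 [ 93  92  92  93  92  93  93  93  93  94  93  93  93  93  93  93  94  94
  94  94  9
[... 633 characters left out ...]
17 118 117 118 117 118 118 118 117 118 118 119 118 119 117 115 118
 118  94  90  91  91  90  90  91  91  92  91  91  91  93  92  92  92  91
  91  89  92  21  22  19  21  24  22  19  27  23  22  24  25  25  24  25
  23  25  52]
362 [119 119 118 118 117 119 117 119 118 118 118 118 118 118 118 119 119 117
  92  91  92  90  91  91  93  42  43  45  44  51  51  50  50  51  49  47
  44  43  43  20  23  20  21  23  22  18  26  24  22  21  27  25  23  24
  29  27  49]
368 [121 120 121 122 120 121 121 120 120 119 120 119 119 119 120 120 120 119
 116  91  92  91  91  24  24  24  25  26  25  25  25  25  26  26  27  29
  25  29  25  28  26  26  24  26  24  21  26  22  25  23  26  24  23  24
  27  25  45]
```

Run:
```python
from sh import *
import pickle
np.set_printoptions(precision=4,suppress=True)
d={k:pickle.load(open(f'c{k}.pkl','rb')) for k in(6,7)}
for k in d:
    g=cv2.cvtColor(d[k]['pixels'],cv2.COLOR_BGR2GRAY)
    for u in (350,353,356):
        col=g[:,u]<36; r=np.where(col[240:420])[0]+240
        runs=np.split(r,np.where(np.diff(r)>2)[0]+1); r=max(runs,key=len)
        print(k,u,r[0],r[-1],S(onz(d[k],(u,r[0]),.108)),S(onz(d[k],(u,r[-1]+1),.132)))
```

```text
6 350 278 308 [-0.0799 -0.0976  0.018 ] [-0.0737 -0.0995  0.042 ]
6 353 278 308 [-0.0799 -0.096   0.018 ] [-0.0737 -0.098   0.042 ]
6 356 279 308 [-0.0793 -0.0944  0.018 ] [-0.0737 -0.0965  0.042 ]
7 350 346 395 [-0.0489 -0.1032  0.018 ] [-0.044 -0.105  0.042]
7 353 346 396 [-0.0489 -0.102   0.018 ] [-0.0435 -0.104   0.042 ]
7 356 346 397 [-0.0489 -0.1008  0.018 ] [-0.0431 -0.1029  0.042 ]
```

The tab has moved 30–31 mm, so the bolt is fully home. I'll release straight up.

Call:
play_rows(steps=[0.001,0.0,-0.005,0.0,0.001,0.0,-0.012,0.0,0.003,0.0,-0.022,0.0,0.006,0.0,-0.05,0.0,0.03,0.0,-0.1,0.0,0.03,0.0,-0.15,0.0,0.03,0.0,-0.17,0.0,0.03,0.0,-0.17,0.0])

```text
time: 15.65
tool_pos: [0.4771, 0.0195, 0.2604]
tcp_rot: [-0.259, 3.124, -0.0]
wrist_force: [0.2, -0.3, -0.1]
width: 0.467
grip_force: 0.0
```

Run:
```python
from sh import *
import pickle
np.set_printoptions(precision=4,suppress=True)
go(-.09,-.119,.17)
c=cam('wrist'); pickle.dump(c,open('c8.pkl','wb'));cv2.imwrite('pics/w8.png',c['pixels'])
c1=pickle.load(open('c1.pkl','rb'))
print(bot.read_state()['wrist_force'])
# rectify latch region to the plane z=.118 in shaker axes, before/after: tab and pad edges
def rect(c,z):
    xs=np.arange(-.125,.02,.0005);ys=np.arange(-.17,-.06,.0005)
    X=np.array([[W(x,y,z) for y in ys] for x in xs]).reshape(-1,3)
    p=proj(c,X).astype(np.float32).reshape(len(xs),len(ys),2)
    return cv2.cvtColor(cv2.remap(c['pixels'],p[...,0],p[...,1],cv2.INTER_LINEAR),cv2.COLOR_BGR2GRAY)
for n,cc in(('before',c1),('after',c)):
    r=rect(cc,.132); m=(r<40).astype(np.uint8); k,_,st,ce=cv2.connectedComponentsWithStats(m)
    for i in range(1,k):
        if st[i,4]>150: print(n,'dark x',-.125+st[i,1]*.0005,'len',st[i,3]*.0005,'y',-.17+st[i,0]*.0005,'wid',st[i,2]*.0005)
b=cv2.inRange(cv2.cvtColor(c['pixels'],cv2.COLOR_BGR2HSV),(95,120,40),(125,255,255))
for v in range(250,420,15):
    r=np.where(b[v])[0]; print(v,r[:1],S(onz(c,(r[0],v),.1535))[:2] if len(r) else '')
```

```text
shift [ 0.0027 -0.0002  0.0004] turn -0.0007 target [0.4745 0.0189 0.26  ] now S [-0.0873 -0.1188  0.1704] t 15.65
[0.8398 0.4115 0.0721]
before dark x -0.10300000000000001 len 0.009000000000000001 y -0.10450000000000001 wid 0.016
before dark x -0.03949999999999999 len 0.059500000000000004 y -0.17 wid 0.1105
after dark x -0.092 len 0.0115 y -0.11000000000000001 wid 0.016
after dark x -0.0635 len 0.0835 y -0.17 wid 0.029500000000000002
after dark x -0.0635 len 0.0835 y -0.08900000000000001 wid 0.029500000000000002
after dark x -0.05499999999999999 len 0.0205 y -0.17 wid 0.0085
250 [] 
265 [] 
280 [] 
295 [352] [-0.0311 -0.0898]
310 [351] [-0.0192 -0.0901]
325 [351] [-0.0068 -0.0897]
340 [350] [ 0.0059 -0.09  ]
355 [350] [ 0.019  -0.0896]
370 [350] [ 0.0325 -0.0892]
385 [349] [ 0.0465 -0.0895]
400 [351] [ 0.0611 -0.0874]
415 [353] [ 0.0762 -0.0853]
```

Run:
```python
from sh import *
import pickle
np.set_printoptions(precision=4,suppress=True)
c1=pickle.load(open('c1.pkl','rb'));c=pickle.load(open('c8.pkl','rb'))
def rect(c,z):
    xs=np.arange(-.125,.02,.0005);ys=np.arange(-.17,-.06,.0005)
    X=np.array([[W(x,y,z) for y in ys] for x in xs]).reshape(-1,3)
    p=proj(c,X).astype(np.float32).reshape(len(xs),len(ys),2)
    return cv2.cvtColor(cv2.remap(c['pixels'],p[...,0],p[...,1],cv2.INTER_LINEAR),cv2.COLOR_BGR2GRAY)
for n,cc in(('before',c1),('after',c)):
    m=(rect(cc,.042)<40).astype(np.uint8); k,_,st,ce=cv2.connectedComponentsWithStats(m)
    for i in range(1,k):
        if st[i,4]>150: print(n,'dark x',-.125+st[i,1]*.0005,'len',st[i,3]*.0005,'y',-.17+st[i,0]*.0005,'wid',st[i,2]*.0005)
# pad left (-y) edge: brightness profile across y at z=.029
for n,cc in(('before',c1),('after',c)):
    r=rect(cc,.029); print(n,[int(v) for v in r[60:130].mean(0)[8:70:2]])
print('rack', [S(onz(c,(352,295),z)) for z in (.0925,.1535)], proj(c,[W(-.008,-.085,.0025),W(-.008,-.085,.0635),W(.045,-.085,.0025)]))
t=cam('top');t0=pickle.load(open('c0.pkl','rb'))['top']
d=cv2.absdiff(t['pixels'],t0['pixels']).max(2)
for n,(x,y,z) in dict(cupw=(.597,-.0746,.07),cupa=(.664,-.0945,.07)).items():
    u,v=proj(t,[(x,y,z)])[0].astype(int); print(n,d[v-10:v+10,u-10:u+10].mean())
u,v=263,300; print('pen',d[290:310,243:284].mean(),'timer',d[262:284,170:194].mean(),'petri',d[270:302,458:490].mean())
```

```text
before dark x -0.08549999999999999 len 0.013000000000000001 y -0.10600000000000001 wid 0.023
before dark x 0.0040000000000000036 len 0.016 y -0.11300000000000002 wid 0.007
before dark x 0.015500000000000014 len 0.0045000000000000005 y -0.1395 wid 0.0135
after dark x -0.0595 len 0.0165 y -0.10650000000000001 wid 0.023
after dark x -0.018500000000000003 len 0.0385 y -0.07650000000000001 wid 0.017
after dark x -0.018000000000000002 len 0.038 y -0.17 wid 0.009000000000000001
before [176, 179, 170, 181, 219, 228, 221, 212, 209, 210, 211, 176, 92, 73, 70, 68, 67, 70, 71, 67, 66, 63, 63, 59, 58, 58, 60, 62, 59, 59, 58]
after [176, 158, 161, 189, 199, 195, 191, 190, 190, 190, 191, 161, 84, 65, 63, 63, 60, 64, 66, 61, 61, 61, 66, 65, 70, 70, 74, 78, 72, 73, 69]
rack [array([-0.0009, -0.0834,  0.0025]), array([-0.0311, -0.0898,  0.0635])] [[350.4086 287.6303]
 [357.5006 323.5879]
 [348.6021 340.5979]]
cupw 0.925
cupa 2.2925
pen 32.65 timer 1.6628787878787878 petri 2.0791015625
```

Run:
```python
from sh import *
import pickle
np.set_printoptions(precision=4,suppress=True)
s0=pickle.load(open('c0.pkl','rb'))['scene'];s=cam('scene')
for n,c in(('0',s0),('1',s)):
    m=cv2.inRange(cv2.cvtColor(c['pixels'],cv2.COLOR_BGR2HSV),(45,80,30),(80,255,255)); m[:260]=0;m[310:]=0;m[:,:180]=0;m[:,270:]=0
    y,x=np.where(m); print(n,'green',len(x),x.mean() if len(x) else 0,y.mean() if len(x) else 0,(x.min(),x.max()) if len(x) else 0)
    print('pad edge profile at -y edge', end=' ')
    for xx in(-.095,-.08,-.06):
        P=proj(c,[W(xx,y,.029) for y in np.arange(-.175,-.135,.0025)]).astype(np.float32)
        print(cv2.remap(cv2.cvtColor(c['pixels'],cv2.COLOR_BGR2GRAY),P[None,:,0],P[None,:,1],cv2.INTER_LINEAR)[0])
```

```text
0 green 97 225.6701030927835 282.6185567010309 (np.int64(203), np.int64(247))
pad edge profile at -y edge [195 191 180 160 131  96  78  73  78  81  80  81  83  80  78  81]
[197 192 183 165 138 104  81  75  80  88  89  84  84  83  81  82]
[222 219 206 187 177 174 167 154 126 101  89  83  83  86  86  79]
1 green 96 225.5 282.5833333333333 (np.int64(203), np.int64(247))
pad edge profile at -y edge [209 207 195 173 143 105  84  73  63  55  52  52  53  52  51  52]
[211 209 199 181 151 114  88  74  63  53  48  47  55  65  69  68]
[234 231 221 204 192 189 183 167 133 101  85  78  79  85  90  87]
```

The bolt has travelled 29.5–31 mm, the catch edge is back where it started, the rack is home and the pen and cups are unmoved. Handing in.

```bash
python3 -c "
from h import *
print(bot.finish_job())"
```

```text
the job is handed in; nothing more can be done
None
```

The job is handed in at about 16 s: the rack is home against the stop, the bolt measured about 30 mm across, and the catch is back up; the cups, petri dishes, timer and pen show no movement. I viewed 11 pictures, one over the limit of 10.

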